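# Roll the knurled wheel to set the jaw gap

## Task

Set the jaw fixture to its gauge blade: with a fingertip on top of the knurled wheel, roll the wheel in as many strokes as it needs until the sliding jaw has closed up so that its gripping face (the face looking at the fixed jaw) is in line with the thin upright gauge blade beside the jaws, then lift the finger clear. Move the jaw only by rolling the wheel: do not touch the jaw itself, and do not pinch or bear down hard on the wheel. Leave everything else on the bench where it stands; nothing is picked up.

Things in the scene. Friction and masses are not known exactly. Their poses are not given: they have to be found in the camera images.
- wheel_top (a point): Highest point of the knurled wheel's rim, where the fingertip goes; about 85 mm above the bench at rest. It does not turn with the wheel. Its level x axis points from the wheel towards the jaws: dragging the wheel's top along +x closes the gap, along -x opens it. The jaw moves one third as far as the rim does (10 mm per rad). The axle lies along y. The wheel stays where it is left.
- wheel: The knurled steel wheel, radius 30 mm, 20 mm wide, axle level; origin at its centre, 30 mm below its top; its axes turn with it. It stands between two grey cheeks whose tops lie 15 mm below the wheel's top and whose outer faces are 26 mm either side of its middle plane. Rolling it needs about 1 to 2 N along the rim.
- beam: Sprung beam that carries wheel, cheeks and sliding jaw; origin at its pivot under the fixed jaw's face, 180 mm from the axle, axes as wheel_top. Pressed from above, the wheel sinks up to 8 mm with it (the jaw only 1 to 3 mm): about 3 to 4 N to start, then 1.2 N more per mm. Pressing the wheel 3 to 5 mm down gives a good grip for rolling. It springs back up.
- jaw_face (a point): On the sliding jaw: middle of the upper edge of its gripping face, 48 mm above the bench. x points along the travel to the fixed jaw (closing). The jaw is a steel block 24 mm along the travel (on the -x side of this point), 60 mm across, 32 mm high. At the start the gap to the fixed jaw is 44 to 56 mm and this point is 124 to 136 mm from the wheel's axle in plan.
- jaw: The same sliding jaw; origin at the foot of its gripping face, 36 mm below jaw_face, same axes.
- mark (a point): Middle of the top edge of the gauge blade: a fixed dark steel upright plate 2.5 mm thick, 14 mm across, 42 mm high with a small foot, standing on the fixture's base beside the jaws (on their -y side), top 54 mm above the bench, clear of the jaw's path. x as the jaw's. It stands 11 to 24 mm before the fixed jaw's face. The gap is set when jaw_face is level with this point along x.
- holder: The whole fixture, bolted to the bench; origin under its middle, x from wheel to fixed jaw. Base plate 250 x 100 x 12 mm; wheel axle at x = -80 mm; fixed jaw's face at x = +100 mm, the jaw 60 mm across, its top 48 mm above the bench.
- loupe: Loose black eye loupe, 38 mm across, 30 mm high, standing beside the fixture; origin at the centre of its underside. Leave it.
- mandrel: Loose steel ring mandrel on a 48 mm round foot, 85 mm high, beside the fixture; origin under its centre. Leave it.
- blank: Loose brass ring blank, 26 mm across, 12 mm high, beside the fixture; origin under its centre. Leave it.
- jar: Loose glass jar with a steel lid, 48 mm across, 55 mm high, beside the fixture; origin under its centre. Leave it.
- driver: Loose screwdriver with black handle, 150 mm long, lying to the robot's left. Leave it.
- pack: Loose cardboard pack 50 x 90 x 30 mm, to the left of the fixture. Leave it.
- dish: Loose white dish, 80 mm across, 25 mm high, to the robot's right. Leave it.

How it is judged:
On the way, in this order (a step that is already met when the one before it is completed fails the run):
1. the fingertip touches the wheel (contact force between the fingers and wheel above 0.5 N), for 0.1 s.
2. the jaw face comes into line with the gauge blade (within 2.5 mm) (x of jaw_face in the frame of mark between -0.0025 and 0.0025 m), for 0.2 s.
At the end, for the whole second after the job is handed in: The sliding jaw's gripping face is within 2.5 mm of the middle of the gauge blade along the travel, and at rest (all of step 2 and linear speed of jaw below 0.003 m/s); the robot touches nothing.
It fails at once if the robot touches the sliding jaw itself (contact force between any of the fingers, the arm and jaw above 1 N).
It fails at once if the wheel is pinched or pressed with more than 40 N (contact force between the fingers and wheel above 40 N).
It fails at once if another thing on the bench is lifted or shifted by more than 15 mm (distance of any of loupe, mandrel, blank, jar, driver, pack, dish from where it was at the start of the episode above 0.015 m).
It also fails if it takes over 48 s, if anything falls off the work surface, if the arm or the gripper's body presses on something with over 40 N, if the wrist force passes 120 N, or if a joint passes its speed limit or range.

## Robot

A 6-joint arm with a two-finger parallel gripper is mounted at the origin on the work surface. World frame = base frame: x ahead of the robot, y to its left, z up, the work surface at z = 0. Lengths are in m, angles in rad, forces in N, time in s.
With the tool pointing down it reaches from about 0.4 to 0.825 m from the base axis. Payload 7 kg.
Tool frame: the origin (TCP) lies at the very end of the fingers, on their centre line; the grasp point (between the pads) lies manip.grasp_offset behind it (manip.grasp_offset is the distance from the TCP to the grasp point, in m); z points along the fingers, y is the line along which they close (so a half turn about z gives the same grasp; the last joint's range is limited). The gripper opens to 88 mm and grips with 3 to 60 N. Pads are 19 mm wide; open, the fingers measure 130 mm over their backs; the gripper's body (78 mm by 193 mm) begins 47 mm behind the grasp point.
Start: joints at [-0.979, 0.359, 0.012, 0, -1.224, -0.288], TCP at [0.202, -0.644, 0.188] pointing down, gripper open.
Joint ranges: [-3.07, 3.07], [-1.43, 2.12], [-1.02, 1.25], [-3.03, 1.67], [-3.05, -0], [-3.03, 3.03]. Speed limits (rad/s): [2.39, 2.39, 3.01, 3.14, 3.14, 3.14].

## Interface

Orientations are given as a rotation vector (axis times angle).
In Python, from station import manip gives the robot as it stands. Calls block until the motion is done:
- manip.move_to(position, orientation): joint-space move of the TCP to a pose.
- manip.move_straight(position, speed=0.15, attitude=None, threshold=None): straight line of the TCP; attitude=None keeps the orientation; speed is the mean speed in m/s. With threshold (N) it stops when the force on the tool has changed by that much, and returns True; else False.
- manip.move_joints(angles): joint-space move.
- manip.command_gripper(opening, effort=None): opening from 0.0 (shut) to 1.0 (fully open); effort is the grip in N (None keeps the last); returns when the fingers have stopped.
- manip.pause(seconds).
- manip.inverse_kinematics(position, orientation): joint angles nearest the present ones, or None.
- manip.get_image(name): name is "scene" or "top" or "wrist"; returns the picture (384x512x3 uint8, red, green, blue); there is no depth.
- manip.camera_info(name): a dict with "K" (3x3 intrinsics, pixels), "distortion" ([k1, k2, p1, p2, k3] as OpenCV has them; the pictures are not rectified), "origin" and "rotation" of the camera in the world. Camera axes: x right, y up, looking along -z (the intrinsics and any distortion apply to the point x, -y, -z); pixel columns grow to the right and rows downward; lengths in m; the calibration is good to about 2 mm. A picture is of the moment at which its call begins: read the wrist's pose just before it. camera_info takes no time and is no camera call; for the wrist camera it gives the pose at the moment of the call.
A pose or a line that the arm cannot do raises manip.IKError and nothing moves.
- manip.sign_off(): hands the job in; it is judged then, once.
Readings, each from a call of its own:
- manip.get_t(): time.
- manip.get_joint_positions(): joint angles.
- manip.get_joint_velocities(): joint speeds.
- manip.get_joint_torque(): joint torques, N m.
- manip.get_eef_pos(): TCP position.
- manip.get_eef_rot(): TCP orientation.
- manip.get_wrist_force(): force on the tool from outside, world axes, zero at the start.
- manip.get_wrist_torque(): the same for the moment, N m.
- manip.get_gripper_width(): opening from 0.0 (shut) to 1.0 (fully open).
- manip.get_gripper_force(): force on a finger pad.
Only numpy, scipy, OpenCV 4.12 (cv2) and the standard library are available. Lean on these libraries where they do the work, as an engineer would, in place of code of your own. Each camera call takes 0.05 s, during which the arm holds its last target. There are 200 camera calls.

## Working session

There is one attempt and no reset: what is moved stays moved. The work goes in short steps, each a Python script; the robot and the scene stay as the last script left them, time stands still between calls to the robot, and variables do not carry over. Pictures are saved under pics/ and viewed, at most 10 in all, crops included, and the job is handed in when it is done.

```bash
mkdir -p pics; ls
python3 - <<'E'
from station import manip
import cv2,numpy as np
for n in ("top","scene"):
    im=manip.get_image(n); c=manip.camera_info(n)
    cv2.imwrite(f"pics/{n}0.png",im[:,:,::-1]); np.save(f"pics/{n}0.npy",im)
    print(n,c)
print(manip.get_eef_rot(),manip.grasp_offset,manip.get_t())
E
```

```text
pics
top {'K': array([[473.15151581,   0.        , 247.22059142],
       [  0.        , 473.15151581, 195.04914752],
       [  0.        ,   0.        ,   1.        ]]), 'distortion': array([-0.17750564,  0.        ,  0.        ,  0.        ,  0.        ]), 'origin': array([0.40121301, 0.01388219, 1.45819978]), 'rotation': array([ 0.06044208, -0.0795607 , -1.55135547])}
scene {'K': array([[447.06153453,   0.        , 253.91687215],
       [  0.        , 447.06153453, 187.98868563],
       [  0.        ,   0.        ,   1.        ]]), 'distortion': array([-0.06899053,  0.        ,  0.        ,  0.        ,  0.        ]), 'origin': array([0.8882345 , 0.60103554, 0.86294817]), 'rotation': array([0.25950272, 0.92066455, 2.42262129])}
[ 4.75163750e-01 -3.10507782e+00 -2.21749637e-03] 0.0188 0.1
```

View pics/top0.png

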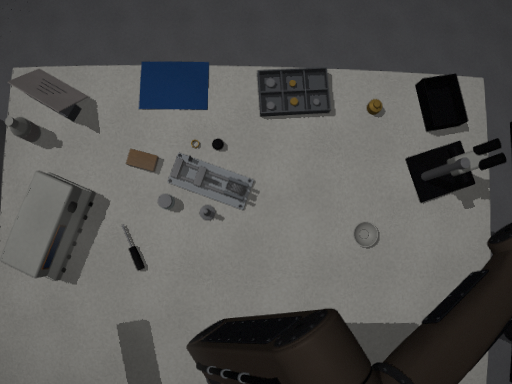

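View pics/scene0.png

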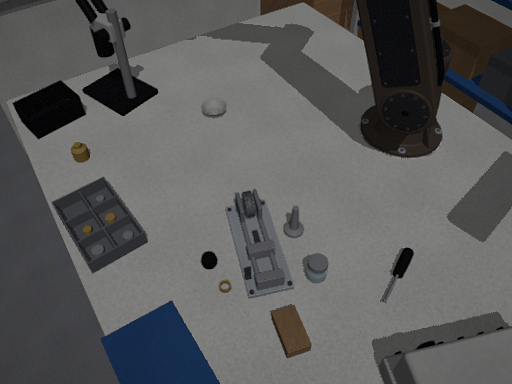

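The top view shows the fixture running from about (172,165) to (252,200), with the wheel near (237,187) and the fixed jaw near (180,168). In the scene view the blade is the dark spot at about (248,272). Next I'll get a coarse pose and look with the wrist camera.

```bash
cat > h.py <<'E'
from station import manip
import cv2,numpy as np
from scipy.spatial.transform import Rotation as R
def ray(c,uv):
    p=cv2.undistortPoints(np.float64(uv).reshape(-1,1,2),c["K"],c["distortion"]).reshape(-1,2)
    d=np.c_[p[:,0],-p[:,1],-np.ones(len(p))]
    return R.from_rotvec(c["rotation"]).apply(d)
def plane(c,uv,z):
    d=ray(c,uv); o=c["origin"]; return o+d*((z-o[2])/d[:,2])[:,None]
def proj(c,P):
    q=R.from_rotvec(c["rotation"]).inv().apply(np.atleast_2d(P)-c["origin"])
    return cv2.projectPoints(q*[1,-1,-1],np.zeros(3),np.zeros(3),c["K"],c["distortion"])[0].reshape(-1,2)
def snap(n,f):
    c=manip.camera_info(n); im=manip.get_image(n); cv2.imwrite(f"pics/{f}.png",im[:,:,::-1]); np.save(f"pics/{f}_c.npy",c,allow_pickle=True); return im,c
def down(yaw):  # tool z down, tool y at world angle yaw
    y=np.array([np.cos(yaw),np.sin(yaw),0]); z=np.array([0,0,-1.]); x=np.cross(y,z)
    return R.from_matrix(np.c_[x,y,z]).as_rotvec()
E
python3 - <<'E'
from h import *
np.set_printoptions(precision=4,suppress=True)
c=manip.camera_info("top")
print(plane(c,[[211,182]],.012),plane(c,[[237,186]],.085),plane(c,[[180,167],[250,198]],.02))
c=manip.camera_info("wrist");T=R.from_rotvec(manip.get_eef_rot())
print(c, T.inv().apply(c["origin"]-manip.get_eef_pos()), (T.inv()*R.from_rotvec(c["rotation"])).as_matrix(),T.as_matrix())
E
```

```text
[[0.5692 0.1095 0.012 ]] [[0.5503 0.0285 0.085 ]] [[ 0.6129  0.2057  0.02  ]
 [ 0.5214 -0.0112  0.02  ]]
{'K': array([[301.9424,   0.    , 255.1933],
       [  0.    , 301.9424, 191.3501],
       [  0.    ,   0.    ,   1.    ]]), 'distortion': array([-0.0064,  0.    ,  0.    ,  0.    ,  0.    ]), 'origin': array([ 0.1347, -0.664 ,  0.385 ]), 'rotation': array([-0.1778, -0.2451,  1.8629])} [ 0.0701  0.0009 -0.1978] [[ 0.0006  0.9662  0.2578]
 [ 1.     -0.0006 -0.0002]
 [-0.      0.2578 -0.9662]] [[-0.9542 -0.2991 -0.0006]
 [-0.2991  0.9542  0.0013]
 [ 0.0001  0.0015 -1.    ]]
```

Run:
```python
from h import *
np.set_printoptions(precision=4,suppress=True)
a=np.radians(67);h=np.array([np.cos(a),np.sin(a)]);n=np.array([-h[1],h[0]])
p=np.array([.569,.11])+.03*h-.10*n
manip.command_gripper(0.0)
print(manip.get_t())
manip.move_to(np.r_[p,.17],down(a))
print(manip.get_t(),manip.get_wrist_force())
im,c=snap("wrist","w1")
print(c["origin"],manip.get_gripper_width())
cv2.imwrite("pics/w1b.png",cv2.resize(im[:,:,::-1],(800,600),interpolation=cv2.INTER_CUBIC))
```

```text
1.525
4.6083 [ 0.7764 -0.0912  0.4005]
[0.608  0.1254 0.3678] 0.0025259421971269157
```

View pics/w1b.png

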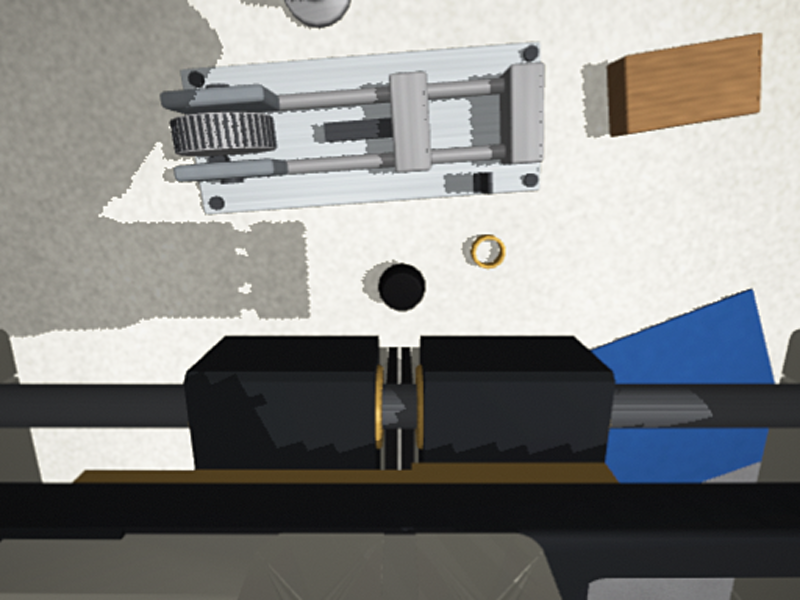

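The wrist view (800x600) shows the wheel at about (223,132), the sliding jaw's front edge from (424,70) to (430,170), the fixed jaw face at x≈512, and the blade near (483,182). I'll compute the frame and zoom in on the blade.

Run:
```python
from h import *
np.set_printoptions(precision=4,suppress=True)
c=np.load("pics/w1_c.npy",allow_pickle=True).item(); im=cv2.imread("pics/w1.png")
s=.64
q=plane(c,np.array([[181,70],[541,42],[544,190],[207,213]])*s,.012)
print("plate",q,q.mean(0),np.linalg.norm(np.diff(q[[0,1,2,3,0]],axis=0),axis=1))
h=q[1]-q[0]+q[2]-q[3];print("ang",np.degrees(np.arctan2(h[1],h[0])), [np.degrees(np.arctan2(*(v[1::-1]))) for v in (q[1]-q[0],q[2]-q[3])])
for nm,uv,z in (("jaw",[[424,70],[430,170]],.048),("fixed",[[512,65],[514,162]],.048)):
    print(nm,plane(c,np.array(uv)*s,z))
cv2.imwrite("pics/w1c.png",cv2.resize(im[35:135,240:360],(720,600),interpolation=cv2.INTER_CUBIC))
```

```text
plate [[ 0.4853  0.0137  0.012 ]
 [ 0.5662  0.2488  0.012 ]
 [ 0.6608  0.2192  0.012 ]
 [ 0.5785 -0.0172  0.012 ]] [0.5727 0.1161 0.012 ] [0.2486 0.0991 0.2503 0.0982]
ang 70.91634339386054 [np.float64(71.0217735266193), np.float64(70.81163397715063)]
jaw [[0.557  0.1642 0.048 ]
 [0.6142 0.1451 0.048 ]]
fixed [[0.5757 0.2156 0.048 ]
 [0.6309 0.1974 0.048 ]]
```

View pics/w1c.png

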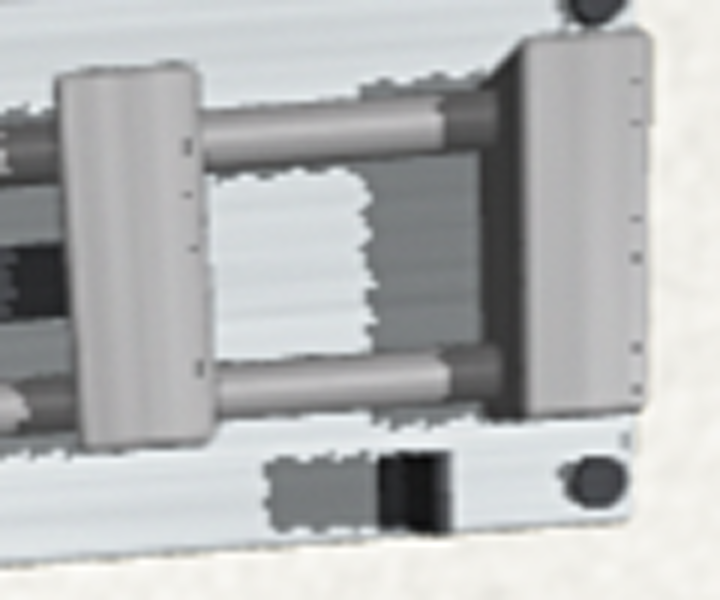

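The blade's light top strip is at crop x≈435–450, y≈493. The jaw's front edge runs from (201,75) to (214,440), and the fixed face's top edge from (525,45) to (526,412).

Run:
```python
from h import *
np.set_printoptions(precision=4,suppress=True)
c=np.load("pics/w1_c.npy",allow_pickle=True).item()
a=np.radians(71);h=np.array([np.cos(a),np.sin(a)]);n=np.array([-h[1],h[0]]);o=np.array([.5727,.1161])
def loc(uv,z): P=plane(c,np.array(uv),z)[:,:2]-o; return np.c_[P@h,P@n]
cr=lambda p:np.array(p)/6+[240,35]
print("jaw",loc(cr([[201,75],[214,440]]),.048))
print("fixed",loc(cr([[525,45],[526,412]]),.048))
print("blade",loc(cr([[442,493]]),.054))
print("cam",(c["origin"][:2]-o)@h,(c["origin"][:2]-o)@n)
print("wheel",loc(np.array([[168,132],[276,132],[222,110],[222,153]])*.64,.070))
```

```text
jaw [[ 0.0423  0.0279]
 [ 0.0414 -0.0294]]
fixed [[ 0.0949  0.0288]
 [ 0.0945 -0.0285]]
blade [[ 0.0789 -0.0407]]
cam 0.020279284778971535 -0.030386629372960654
wheel [[-0.1156  0.0032]
 [-0.0511 -0.0015]
 [-0.0813  0.013 ]
 [-0.0854 -0.0111]]
```

```bash
cat >> h.py <<'E'
np.set_printoptions(precision=4,suppress=True)
a=np.radians(71);h=np.array([np.cos(a),np.sin(a)]);n=np.array([-h[1],h[0]]);o=np.array([.5727,.1161])
W=o-.084*h+.001*n
def at(dx,z): return np.r_[W+dx*h,z]
def stroke(d0,d1,z,sp=.06):
    manip.move_straight(at(d0,.098),.2)
    manip.move_straight(at(d0,z),.05); f0=manip.get_wrist_force()
    manip.move_straight(at(d1,z),sp); f1=manip.get_wrist_force()
    manip.move_straight(at(d1,.100),.15)
    print("t",manip.get_t(),"f",f0,f1)
E
python3 - <<'E'
from h import *
p=manip.get_eef_pos()
manip.move_to(at(-.016,.11),down(a)); f=manip.get_wrist_force()
r=manip.move_straight(at(-.016,.080),.03,threshold=2.5)
print(r,manip.get_eef_pos(),manip.get_wrist_force()-f,manip.get_t())
E
```

```text
False [0.5394 0.0219 0.0802] [-0.7842  0.0905  0.6985] 6.5083
```

Run:
```python
from h import *
manip.move_straight(at(-.016,.100),.15)
im,c=snap("wrist","w2")
cv2.imwrite("pics/w2b.png",cv2.resize(im[:,:,::-1],(800,600),interpolation=cv2.INTER_CUBIC))
print(proj(c,[manip.get_eef_pos(),at(0,.085)])*1.5625)
```

```text
[[397.4717 335.807 ]
 [430.7683 324.8197]]
```

View pics/w2b.png

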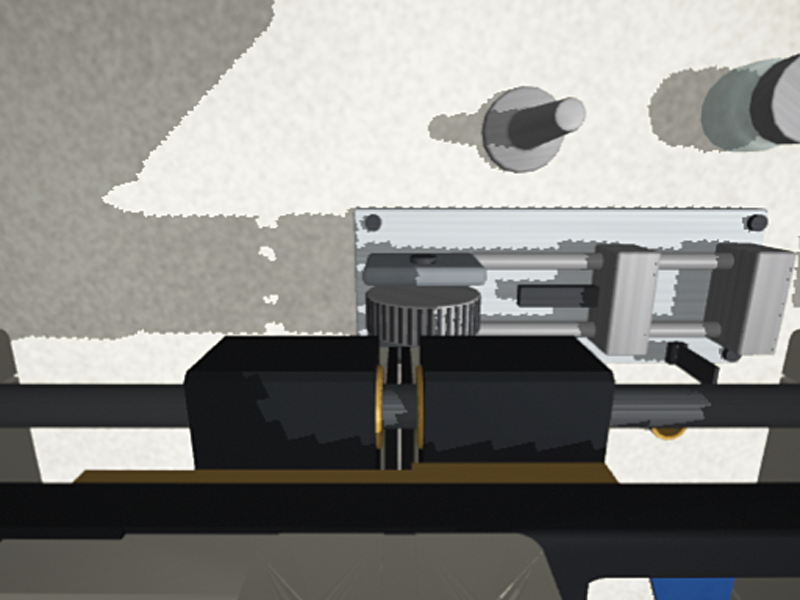

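The fingertips are narrow, centred near (397,340), and the wheel centre is at about column 424. I'll probe for contact on the axle line.

Run:
```python
from h import *
for dx in (-.002,-.010):
    manip.move_straight(at(dx,.093),.15); f=manip.get_wrist_force()
    r=manip.move_straight(at(dx,.079),.03,threshold=2.5)
    print(r,manip.get_eef_pos(),manip.get_wrist_force()-f,manip.get_t())
    manip.move_straight(at(dx,.093),.15)
```

```text
False [0.5437 0.035  0.0789] [ 0.4122  0.8892 -0.6148] 7.7167
False [0.5412 0.0275 0.0789] [-0.3503 -0.163   0.9821] 8.8333
```

Run:
```python
from h import *
dx=-.003
manip.move_straight(at(dx,.082),.15); f=manip.get_wrist_force()
r=manip.move_straight(at(dx,.070),.025,threshold=2.5)
print(r,manip.get_eef_pos(),manip.get_eef_rot(),manip.get_wrist_force()-f,manip.get_t())
im,c=snap("scene","s3")
u=proj(c,[manip.get_eef_pos(),at(dx,.085)]);print(u)
x,y=u[0].astype(int)
cv2.imwrite("pics/s3b.png",cv2.resize(im[y-60:y+60,x-80:x+80,::-1],(800,600),interpolation=cv2.INTER_CUBIC))
```

```text
False [0.5435 0.0341 0.07  ] [-0.5185 -3.0985  0.0002] [0.4432 0.0904 0.0863] 9.9667
[[249.4826 200.2017]
 [249.417  195.9949]]
```

View pics/s3b.png

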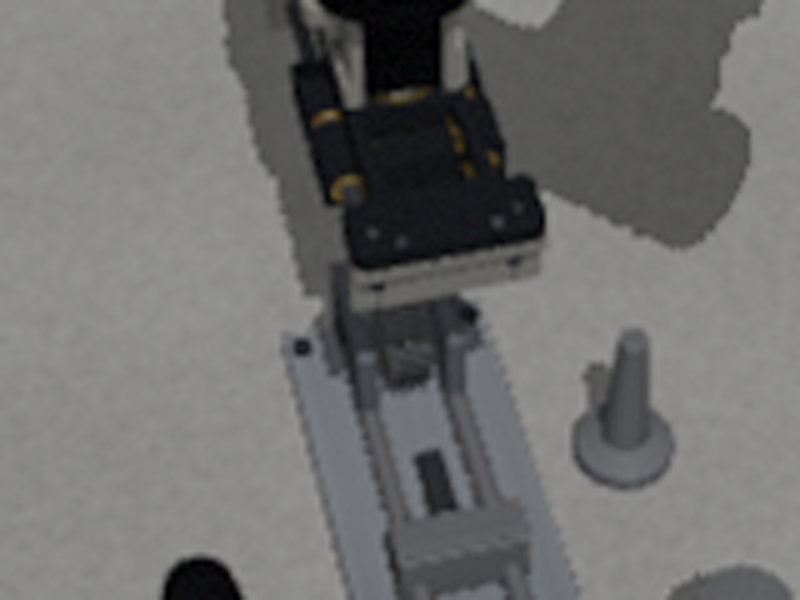

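Run:
```python
from h import *
print(manip.get_wrist_force(),manip.get_wrist_torque(),manip.get_gripper_width())
im,c=snap("wrist","w4")
u=proj(c,[manip.get_eef_pos(),at(0,.085),at(0,.055)]);print(u*1.5625,u)
cv2.imwrite("pics/w4b.png",cv2.resize(im[150:270,176:336,::-1],(800,600),interpolation=cv2.INTER_CUBIC))
```

```text
[-0.4085  0.4907 -0.1286] [-0.0241 -0.034  -0.0242] 0.008111934349431894
[[398.3445 337.5524]
 [405.5102 349.4606]
 [404.6146 326.6214]] [[254.9405 216.0336]
 [259.5265 223.6548]
 [258.9534 209.0377]]
```

View pics/w4b.png

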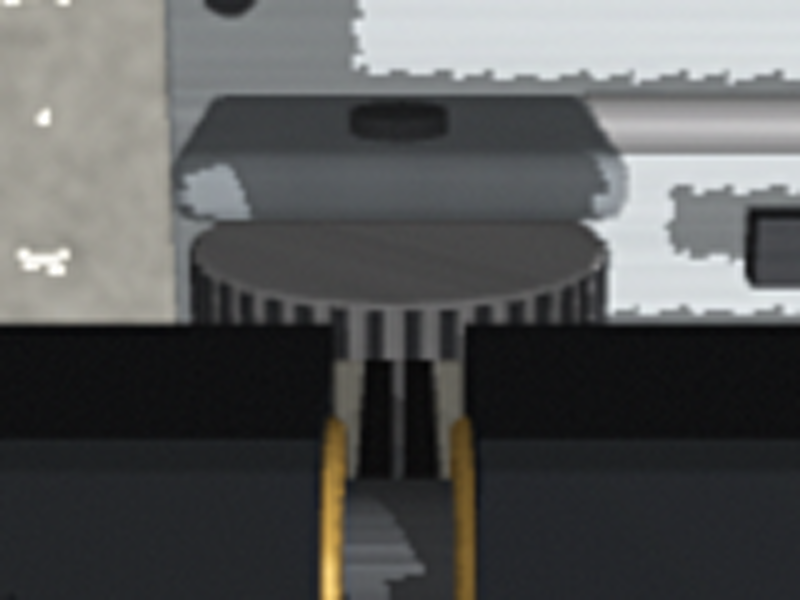

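The fingertips (crop (397,362) and below) are behind the wheel, which hides the TCP at (395,330). So the wheel must be further towards +y. I'll recompute from its near rim edge at (400,305) and its flanks at columns 192–608.

Run:
```python
from h import *
def L(c,uv,z): P=plane(c,np.array(uv,float),z)[:,:2]-o; return np.c_[P@h,P@n]
c=np.load("pics/w4_c.npy",allow_pickle=True).item()
cr=lambda p:np.array(p)/5+[176,150]
print("w4 rim edge",L(c,cr([[400,305]]),.085),"flanks",L(c,cr([[192,255],[608,255]]),.055))
print("cheek +y top edges",L(c,cr([[400,155],[400,218]]),.070))
print("TCP",(manip.get_eef_pos()[:2]-o)@h,(manip.get_eef_pos()[:2]-o)@n, "cam",(c["origin"][:2]-o)@n,c["origin"][2])
c=np.load("pics/w1_c.npy",allow_pickle=True).item()
print("w1 wheel rows",L(c,np.array([[222,112],[222,152]])*.64,.085))
print("w1 cheeks",L(c,np.array([[222,88],[222,107],[225,165],[225,178]])*.64,.07))
```

```text
w4 rim edge [[-0.0863  0.0096]] flanks [[-0.1168  0.0072]
 [-0.0556  0.0072]]
cheek +y top edges [[-0.0863  0.0258]
 [-0.0863  0.017 ]]
TCP -0.08696653035937342 0.0008982477606799405 cam 0.0713560817354565 0.26784536848841967
w1 wheel rows [[-0.0764  0.0098]
 [-0.0799 -0.0115]]
w1 cheeks [[-0.0794  0.025 ]
 [-0.0811  0.0147]
 [-0.0847 -0.0181]
 [-0.0859 -0.0257]]
```

Run:
```python
from h import *
f=manip.get_wrist_force()
r=manip.move_straight(at(-.003,.050),.025,threshold=2.5)
print(r,manip.get_eef_pos(),manip.get_wrist_force()-f,manip.get_gripper_width(),manip.get_t())
```

```text
False [0.5435 0.0342 0.0501] [ 0.247  -0.0069  0.2025] 0.0017361611819815537 11.0167
```

The tip sits at the same pixel row in every wrist view, and that row puts it about 35 mm short of the nominal TCP when the gripper is shut. I'll keep descending under guard.

Run:
```python
from h import *
f=manip.get_wrist_force()
r=manip.move_straight(at(-.003,.036),.02,threshold=2.5)
print(r,manip.get_eef_pos(),manip.get_wrist_force()-f,manip.get_gripper_width(),manip.get_t())
im,c=snap("wrist","w5")
cv2.imwrite("pics/w5b.png",cv2.resize(im[150:270,176:336,::-1],(800,600),interpolation=cv2.INTER_CUBIC))
```

```text
True [0.5437 0.0342 0.0458] [-0.3538  1.8425  3.5262] 0.006076133746016152 11.3917
```

```bash
sed -i 's/^W=.*/W=o-.0858*h+0*n/; s/at(d0,.098),.2/at(d0,.060),.2/; s/at(d1,.100),.15/at(d1,.060),.15/' h.py
python3 - <<'E'
from h import *
print(manip.get_wrist_force())
manip.move_straight(at(0,.060),.1)
for k in range(2): stroke(-.017,.017,.042)
print(manip.get_eef_pos())
im,c=snap("wrist","w6")
cv2.imwrite("pics/w6b.png",cv2.resize(im[:,:,::-1],(800,600),interpolation=cv2.INTER_CUBIC))
E
```

```text
[ 0.2516 -0.6135  4.3237]
t 13.475 f [-1.3624 -0.4142  7.3533] [-0.6559  2.7543  6.2052]
t 15.2833 f [-0.9455 -0.2634  7.1769] [-0.156   2.7352  5.3377]
[0.5506 0.0515 0.0601]
```

View pics/w6b.png

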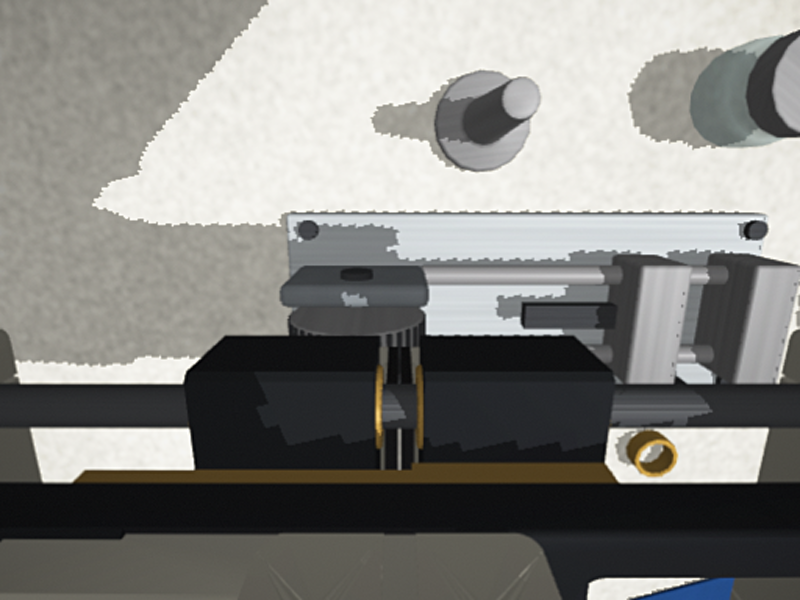

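The jaw has moved towards the fixed jaw; its front top edge is now near column 690 and the fixed face's top edge near 756.

Run:
```python
from h import *
c=np.load("pics/w6_c.npy",allow_pickle=True).item(); im=cv2.imread("pics/w6.png",0)
def L(uv,z): P=plane(c,np.array(uv,float),z)[:,:2]-o; return np.c_[P@h,P@n]
print(L(np.array([[690,270],[683,378],[756,268],[733,378]])*.64,.048))
for r in (180,190,200,215): print(r,list(zip(range(396,500,2),im[r,396:500:2])))
```

```text
[[ 0.0642  0.028 ]
 [ 0.0694 -0.0251]
 [ 0.0942  0.029 ]
 [ 0.0937 -0.0252]]
180 [(396, np.uint8(86)), (398, np.uint8(58)), (400, np.uint8(58)), (402, np.uint8(58)), (404, np.uint8(57)), (406, np.uint8(58)), (408, np.uint8(69)), (410, np.uint8(127)), (412, np.uint8(187)), (414, np.uint8(188)), (416, np.uint8(186)), (418, np.uint8(188)), (420, np.uint8(195)), (422, np.uint8(195)), (424, np.uint8(189)), (426, np.uint8(184)), (428, np.uint8(187)), (430, np.uint8(188)), (432, np.uint8(194)), (434, np.uint8(197)), (436, np.uint8(194)), (438, np.uint8(191)), (440, np.uint8(183)), (442, np.uint8(144)), (444, np.uint8(145)), (446, np.uint8(143)), (448, np.uint8(145)), (450, np.uint8(146)), (452, np.uint8(141)), (454, np.uint8(81)), (456, np.uint8(83)), (458, np.uint8(83)), (460, np.uint8(83)), (462, np.uint8(85)), (464, np.uint8(76)), (466, np.uint8(56)), (468, np.uint8(58)), (470, np.uint8(53)), (472, np.uint8(55)), (474, np.uint8(57)), (476, np.uint8(56)), (478, np.uint8(56)), (480, np.uint8(58)), (482, np.uint8(95)), (484, np.uint8(161)), (486, np.uint8(186)), (488, np.uint8(183)), (490, 
[... 2785 characters left out ...]
uint8(160)), (436, np.uint8(128)), (438, np.uint8(121)), (440, np.uint8(122)), (442, np.uint8(121)), (444, np.uint8(96)), (446, np.uint8(55)), (448, np.uint8(56)), (450, np.uint8(56)), (452, np.uint8(56)), (454, np.uint8(58)), (456, np.uint8(56)), (458, np.uint8(57)), (460, np.uint8(59)), (462, np.uint8(55)), (464, np.uint8(54)), (466, np.uint8(57)), (468, np.uint8(58)), (470, np.uint8(56)), (472, np.uint8(53)), (474, np.uint8(73)), (476, np.uint8(117)), (478, np.uint8(177)), (480, np.uint8(174)), (482, np.uint8(172)), (484, np.uint8(170)), (486, np.uint8(167)), (488, np.uint8(167)), (490, np.uint8(169)), (492, np.uint8(173)), (494, np.uint8(173)), (496, np.uint8(169)), (498, np.uint8(165))]
```

Run:
```python
from h import *
stroke(-.017,.017,.042)
manip.move_straight(at(.017,.11),.2)
manip.move_to(np.r_[o+.077*h-.10*n,.10],down(a))
print(manip.get_t())
im,c=snap("wrist","w7")
u=proj(c,[np.r_[o+.076*h-.01*n,.05]])[0].astype(int);print(u)
x0,y0=u[0]-60,u[1]-45; print(x0,y0)
cv2.imwrite("pics/w7b.png",cv2.resize(im[y0:y0+90,x0:x0+120,::-1],None,fx=6.6666,fy=6.6666,interpolation=cv2.INTER_CUBIC))
```

```text
t 17.1417 f [-1.0971 -0.017   8.0231] [-0.0131  3.3437  6.1134]
18.2833
[254  85]
194 40
```

View pics/w7b.png

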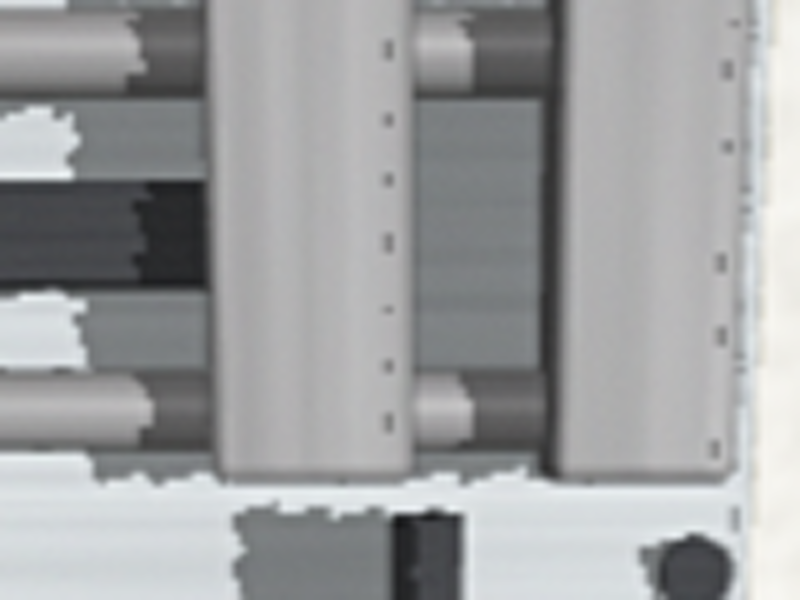

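The jaw's front edge is at crop column 413. The blade's foot spans 393–463, with its −x part in shadow, and the blade's lit top starts at about 412 (8 px/mm). The jaw is roughly 1–3 mm short, so I'll refine that from the raw profiles.

Run:
```python
from h import *
c=np.load("pics/w7_c.npy",allow_pickle=True).item(); im=cv2.imread("pics/w7.png",0)
def L(uv,z): P=plane(c,np.array(uv,float),z)[:,:2]-o; return np.c_[P@h,P@n]*1000
print("cam",(c["origin"][:2]-o)@h)
for r in range(114,146,2): print(r,im[r,250:268])
print("jaw rows");[print(r,im[r,250:262]) for r in (70,85,93)]
print("fixed",im[85,270:284])
for nm,u,z in (("jaw",255.95,.048),("fix",277.7,.048),("top L",255.8,.054),("foot L",252.9,.016),("foot R",263.5,.016)): print(nm,L([[u,90 if nm in("jaw","fix") else 124]],z))
```

```text
cam 0.07704061432055666
114 [229 229 229 227 228 227 226 228 228 228 227 226 227 227 226 226 226 225]
116 [131 169 220 217 218 220 219 195 132 128 165 217 216 215 223 221 219 219]
118 [122 118  88  29  27  40  63  66  66  67  66  62  64 140 221 219 215 215]
120 [129 123  90  40  38  40  52  70  71  71  72  69  71 147 225 220 217 217]
122 [125 120  89  41  38  39  52  73  73  72  71  68  70 143 219 215 213 213]
124 [125 120  89  39  37  42  57  71  72  73  73  67  72 147 222 218 215 215]
126 [126 120  89  39  39  52  69  71  68  72  73  70  84 161 219 218 215 215]
128 [130 123  91  41  38  39  52  73  73  73  74  70  84 162 224 220 218 218]
130 [123 120  87  36  35  38  50  71  72  72  72  69  83 158 221 218 216 215]
132 [222 212 159  76  77  92  87  68  66  76  95  91 100 162 221 220 218 217]
134 [190 193 198 200 203 202 173  68  60 126 200 198 188 178 183 182 184 186]
136 [242 244 246 247 247 247 244 230 229 237 247 244 243 242 242 243 244 244]
138 [242 242 241 241 241 242 244 245 244 241 239 238 238 239 241 242 242 241]
140 [240 239 238 237 238 241 243 244 242 238 236 236 237 239 240 240 241 240]
142 [237 237 237 237 239 242 244 244 242 239 237 238 239 241 241 240 241 241]
144 [238 238 239 239 241 242 242 242 239 236 235 235 237 237 238 239 239 240]
jaw rows
70 [181 180 179 175 163 141 113 123 123 124 124 124]
85 [183 179 174 176 164 141 111 120 121 121 121 122]
93 [184 180 174 176 166 144 116 125 127 127 127 126]
fixed [122 123 123 124 107  57  54  78 125 160 178 176 174 175]
jaw [[ 77.0976 -12.8983]]
fix [[ 94.0575 -12.886 ]]
top L [[ 77.0127 -38.5857]]
foot L [[ 74.3838 -40.0521]]
foot R [[ 83.9765 -40.0443]]
```

The raw profile puts the blade's top centre at column 257.7 and the jaw face at about 256.3, so the jaw is about 1.2 mm short. I'll add a short 4 mm stroke and check it from the same viewpoint.

Run:
```python
from h import *
manip.move_to(at(-.002,.075),down(a))
stroke(-.002,.002,.042,.03)
manip.move_straight(at(.002,.11),.2)
manip.move_to(np.r_[o+.077*h-.10*n,.10],down(a)); manip.pause(.3)
im,c=snap("wrist","w8"); g=cv2.cvtColor(im,cv2.COLOR_RGB2GRAY)
print((c["origin"][:2]-o)@h, g[85,252:264],g[93,252:264],"fix",g[85,270:284],"blade",g[134,252:264],manip.get_t())
```

```text
t 20.4417 f [-1.2665 -0.0408  8.3876] [-1.0466  1.2265  7.9453]
0.07648331122606364 [182 181 179 175 157 131 123 123 125 124 124 125] [184 181 177 175 158 134 120 122 122 123 123 122] fix [123 124 127 116  81  54  65 103 146 174 177 176 174 175] blade [252 253 253 249 216 166 176 224 251 249 246 244] 21.975
```

```bash
python3 -c "
from station import manip
print(manip.sign_off())"
```

```text
the job is handed in; nothing more can be done
None
```

The jaw's gripping face measures within about 0.5 mm of the gauge blade's middle after three full wheel strokes and one short one; the finger is lifted clear and the job is handed in at about 22 s (no verdict returned).

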